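# Set the dose stop of a syringe-filling stand, taking up the slack

### The job

Use the crank handwheel of the syringe-filling stand to set its sliding stop at the taller of the two marker tabs. Wind the stop away from the syringe until its pointer is about 3 cm past the tall tab, then wind it back towards the syringe and finish in that direction with the pointer level with the tall tab (within a centimetre), so that the slack in the gearing stays taken up. Turn only the handwheel, do not push the stop itself, and let go without turning the wheel back.

Things in the scene. Friction and masses are not known exactly. Their poses are not given: they have to be found in the camera images.
- crank (a point): Centre of the upright black crank grip (25 mm diameter, 52 mm tall) on the stand's flat 134 mm handwheel. It revolves freely on its pin, so fingers need not turn with it. Wheel top 26 mm below this point, all else on it lower. x axis points radially out: the upright wheel axis is 58 mm back along -x. Counter-clockwise from above moves the stop away from the syringe, 40 mm per rad; needs about 5 N.
- stop: Sliding aluminium stop block (32 x 26 x 30 mm) on two rails at the stand's far side, driven by the wheel. Origin: tip of the dark pointer on its far face, at mid-width. y axis: along the rails, away from the syringe at their other end. Starts 35 mm or more short of the tall tab, on the syringe side; can go at least 45 mm past it. Its top is 34 mm below the middle of the crank grip.
- tall_tab: The taller of two fixed dark steel marker tabs on the scale strip beyond the rails: a flat blade 46 mm tall, 6 mm wide along the rails, 20 mm across (the other, on either side of it, is a round stud 18 mm tall). Origin under its centre; y axis along the rails, away from the syringe. The pointer passes the tabs freely and is level with this one when both have the same position along this y.
- handwheel (a joint): Free play of the handwheel against its gear, 0 to 0.5 rad, in which the stop does not move. 0: slack taken up clockwise from above (winding the stop towards the syringe). 0.5: taken up counter-clockwise (winding it away). The wheel stays where it is left.

How it is judged (in metres and radians):
On the way:
1. the stop is wound past the tall tab: its pointer is more than 15 mm beyond it, on the side away from the syringe (y of stop in the frame of tall_tab above 0.015 m), for 0.1 s.
At the end, for the whole second after the job is handed in: The stop's pointer is level with the tall tab within 10 mm along the rails, at rest, and the handwheel's slack is taken up towards the syringe (free play reads below 0.17 rad of its 0.5) (y of stop in the frame of tall_tab between -0.01 and 0.01 m and value of joint handwheel below 0.17 rad and linear speed of stop below 0.01 m/s); the robot touches nothing.
It fails at once if the stop itself is pushed (more than 3 N from the robot on the stop block) (contact force between any of the fingers, the arm and stop above 3 N).
It also fails if it takes over 43 s, if anything falls off the work surface, if the arm or the gripper's body presses on something with over 40 N, if the wrist force passes 120 N, or if a joint passes its speed limit or range.

### The arm

A 6-joint arm with a two-finger parallel gripper is mounted at the origin on the work surface. World frame = base frame: x ahead of the robot, y to its left, z up, the work surface at z = 0. Lengths are in mm, angles in rad, forces in N, time in s.
With the tool pointing down it reaches from about 325 to 875 mm from the base axis. Payload 4.4 kg.
Tool frame: the origin (TCP) lies on the centre line of the jaws, within the pads' length; the fingertips stand ahead of it and the grasp point (between the pads) lies 6 mm ahead of it (ctrl.tcp_to_tips is the z of the fingertips in the tool frame, in mm); z points along the fingers, y is the direction in which the jaws open and shut (so a half turn about z gives the same grasp; the last joint's range is limited). The gripper opens to 85 mm and grips with 20 to 120 N. Pads are 22 mm wide; open, the fingers measure 114 mm over their backs; the gripper's body (76 mm by 85 mm) begins 54 mm behind the grasp point. The pads swing forward as they close: fully open they stand 13 mm farther back than shut.
Start: joints at [1.093, 0.207, 1.542, -0, 1.393, -0.15], TCP at [185.137, 544.382, 256.282] pointing down, gripper open.
Joint ranges: [-2.73, 2.73], [-0.86, 2.22], [0.23, 2.46], [-1.11, 4.25], [0.08, 2.63], [-2.82, 2.82]. Speed limits (rad/s): [2.79, 2.79, 3.14, 3.14, 3.14, 3.14].

### API

Orientations are given as a 3x3 rotation matrix whose columns are the frame's x, y, z axes.
In Python, from plant import ctrl, sensors, optics gives the robot as it stands. Calls block until the motion is done:
- ctrl.move_ptp(position, orientation): joint-space move of the TCP to a pose.
- ctrl.move_l(position, rot=None, vel=150, threshold=None): straight line of the TCP; rot=None keeps the orientation; vel is the mean speed in mm/s. With threshold (N) it stops when the force on the tool has changed by that much, and returns True; else False.
- ctrl.set_joints(angles): joint-space move.
- ctrl.gripper_to(opening, force=None): finger opening in mm; force is the grip in N (None keeps the last); returns when the fingers have stopped.
- ctrl.hold(seconds).
- ctrl.solve_ik(position, orientation): joint angles nearest the present ones, or None.
- sensors.read_state(): the state.
- optics.grab_frame(name): name is "scene" or "top" or "wrist"; returns (picture, depth): 480x640x3 uint8, red, green, blue; 480x640 float32, mm along the optical axis (not along the pixel's ray), 0 where there is no reading.
- optics.camera_params(name): a dict with "mtx" (3x3 intrinsics, pixels), "k1" (the pictures are not rectified: a ray, as slopes to the right and down, at radius r is drawn at 1 + k1 r^2 times it, then the intrinsics apply), "R" (3x3) and "t" (3): a world point X has camera coordinates R X + t; the wrist camera has in their place "T_tool_cam" (4x4, takes a point from camera to tool coordinates, whose origin is the TCP and whose axes are the flange's). Camera axes: x right, y down, z forward; pixel columns grow to the right and rows downward; lengths in mm; the calibration is good to about 2 mm. A picture is of the moment at which its call begins: read the wrist's pose just before it. camera_params takes no time and is no camera call.
A pose or a line that the arm cannot do raises ctrl.MotionError and nothing moves.
- ctrl.finish_job(): hands the job in, once; it reports no verdict.
The state is a dict: "t": time; "q": joint angles; "qvel": joint speeds; "tau": joint torques, N m; "eef_pos": TCP position; "eef_rot": TCP orientation; "force": force on the tool from outside, world axes, zero at the start; "wrist_torque": the same for the moment, N m; "grip_width": finger opening in mm.
Only numpy, scipy, OpenCV 4.12 (cv2) and the standard library are available. Lean on these libraries where they do the work, as an engineer would, in place of code of your own. Each camera call takes 0.05 s, during which the arm holds its last target.

## Working session

There is one attempt and no reset: what is moved stays moved. The work goes in short steps, each a Python script; the robot and the scene stay as the last script left them, time stands still between calls to the robot, and variables do not carry over. Pictures are saved under pics/ and viewed, and the job is handed in when it is done.

```bash
ls; mkdir -p pics; python3 - <<'E'
from plant import ctrl,sensors,optics
import cv2,numpy as np
s=sensors.read_state();print(s['t'],s['eef_rot'],s['eef_pos'],ctrl.tcp_to_tips)
for n in("scene","top"):
    p,d=optics.grab_frame(n);cv2.imwrite(f"pics/{n}0.png",p[:,:,::-1]);np.savez(f"{n}0.npz",p=p,d=d);print(optics.camera_params(n))
print(optics.camera_params("wrist"))
E
```

```text
pics
0.0 [[-9.46763268e-01  3.21928803e-01 -1.07697763e-03]
 [ 3.21930402e-01  9.46761126e-01 -2.04597283e-03]
 [ 3.60982968e-04 -2.28376377e-03 -9.99997327e-01]] [184.78060125 543.75355626 255.09157633] 25.0
{'mtx': array([[574.29703778,   0.        , 308.90267518],
       [  0.        , 574.29703778, 240.14408604],
       [  0.        ,   0.        ,   1.        ]]), 'k1': -0.03985041868693249, 'R': array([[ 0.12202411,  0.99251151,  0.00556927],
       [ 0.79413224, -0.09426545, -0.60038988],
       [-0.59536888,  0.07768478, -0.79968805]]), 't': array([ -93.99217721, -432.13668749, 1067.65112862])}
{'mtx': array([[552.66906662,   0.        , 308.00691995],
       [  0.        , 552.66906662, 241.70808704],
       [  0.        ,   0.        ,   1.        ]]), 'k1': -0.15427140201250386, 'R': array([[-2.15448589e-02, -9.99767864e-01, -1.91218828e-04],
       [-9.94306525e-01,  2.14471313e-02, -1.04376989e-01],
       [ 1.04356861e-01, -2.05865738e-03, -9.94537786e-01]]), 't': array([ 51.65200372, 625.45300637, 786.87121398])}
{'mtx': array([[338.23791078,   0.        , 319.95759921],
       [  0.        , 338.23791078, 243.6870962 ],
       [  0.        ,   0.        ,   1.        ]]), 'k1': -0.03472071178453682, 'T_tool_cam': array([[-2.86067373e-04, -9.54100196e-01, -2.99487454e-01,
         7.64178362e+01],
       [ 9.99999932e-01, -2.02978665e-04, -3.08545044e-04,
        -4.53268289e-01],
       [ 2.33593324e-04, -2.99487522e-01,  9.54100189e-01,
        -1.17250749e+02],
       [ 0.00000000e+00,  0.00000000e+00,  0.00000000e+00,
         1.00000000e+00]])}
```

View pics/scene0.png

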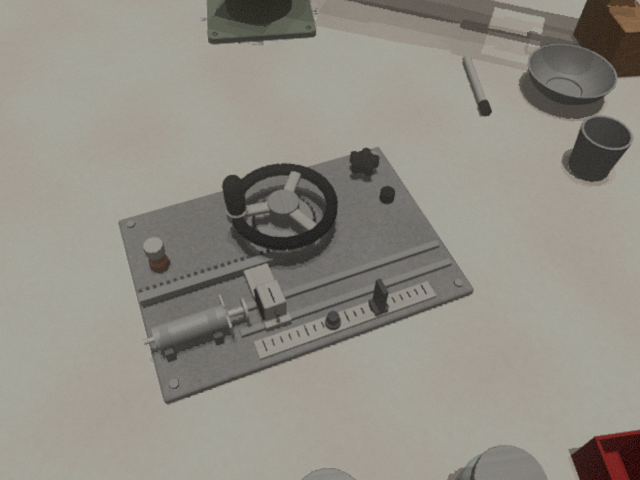

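View pics/top0.png

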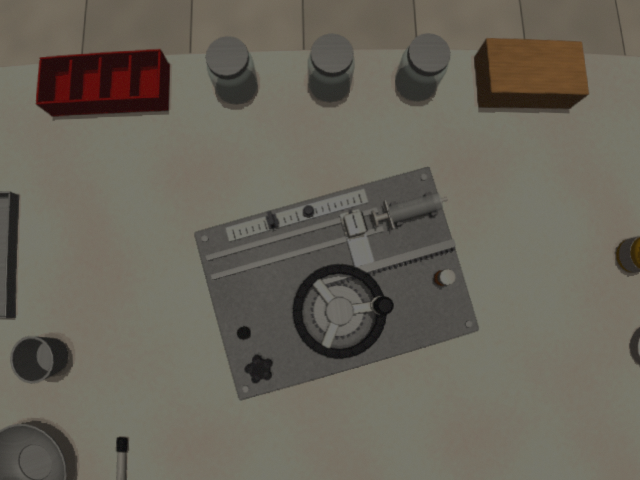

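```bash
cat > h.py <<'E'
import numpy as np,cv2
from plant import optics
def unproj(n,u,v):
    c=optics.camera_params(n);K=c['mtx'];k=c['k1']
    d=np.array([(u-K[0,2])/K[0,0],(v-K[1,2])/K[1,1]]);s=d.copy()
    for _ in range(20): s=d/(1+k*(s@s))
    return c,np.array([s[0],s[1],1.])
def ray(n,u,v):
    c,r=unproj(n,u,v);return -c['R'].T@c['t'],c['R'].T@r
def onplane(n,u,v,z):
    o,d=ray(n,u,v);return o+d*(z-o[2])/d[2]
def bydepth(n,u,v,dep):
    o,d=ray(n,u,v);return o+d*dep
def tri(a,b):
    o1,d1=ray(*a);o2,d2=ray(*b)
    A=np.stack([d1,-d2],1);t=np.linalg.lstsq(A,o2-o1,rcond=None)[0]
    return (o1+d1*t[0]+o2+d2*t[1])/2,np.linalg.norm(o1+d1*t[0]-o2-d2*t[1])
E
python3 - <<'E'
from h import *
for n,(x0,y0,x1,y1) in dict(scene=(210,150,450,350),top=(200,170,460,365)).items():
    z=np.load(f"{n}0.npz");p=z['p'];
    c=cv2.resize(p[y0:y1,x0:x1],None,fx=3,fy=3,interpolation=2);c=np.clip(c*1.6,0,255).astype(np.uint8)
    cv2.imwrite(f"pics/{n}crop.png",c[:,:,::-1])
d=np.load("top0.npz")['d']
for n,u,v in [("grip",383,305),("rim",300,285),("hub",340,311),("stop",355,222),("tab",271,219),("stud",308,211),("base",300,375),("strip",330,206)]:
    print(n,bydepth("top",u,v,np.median(d[v-1:v+2,u-1:u+2])).round(1))
E
```

```text
grip [531.4 -59.  115.6]
rim [561.9  50.9  60.6]
hub [523.8  -4.8  64.3]
stop [651.2 -30.4  56. ]
tab [657.2  90.7  62.6]
stud [672.2  37.2  34.4]
base [428.7  54.4  14.4]
strip [682.    3.5  17.4]
```

View pics/scenecrop.png

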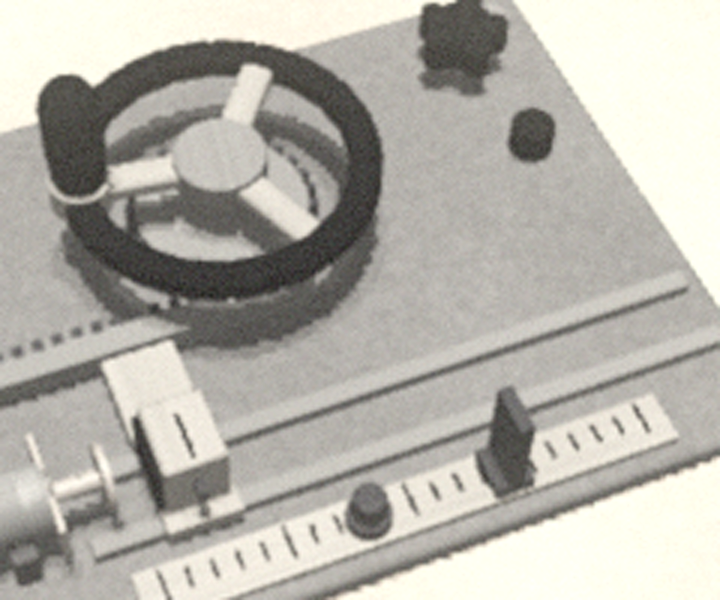

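View pics/topcrop.png

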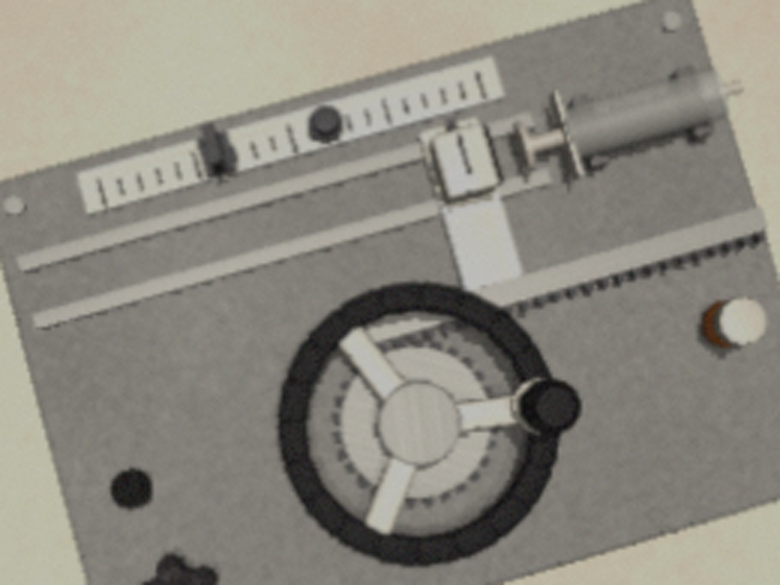

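```bash
python3 - <<'E'
from h import *
T=lambda x,y:("top",200+x/3,170+y/3)
S=lambda x,y:("scene",210+x/3,150+y/3)
for a,b,z in[((20,262),(425,152),24),((78,175),(495,57),17),((85,212),(500,97),17),((35,322),(440,206),24)]:
    p,q=onplane(*T(*a),z),onplane(*T(*b),z);d=p-q;print(p.round(1),q.round(1),np.degrees(np.arctan2(d[0],d[1])).round(2))
for a,b,z in[((133,575),(655,395),17),((230,440),(683,273),24),((245,492),(715,333),24)]:
    p,q=onplane(*S(*a),z),onplane(*S(*b),z);d=q-p;print(p.round(1),q.round(1),np.degrees(np.arctan2(d[0],d[1])).round(2))
st=tri(T(464,158),S(184,432));tb=tri(T(214,138),S(513,393));print(st,tb)
print('stop z56',onplane(*T(464,158),56),onplane(*S(184,432),56))
print('tab z62',onplane(*T(214,138),62.6),onplane(*S(513,393),62.6))
print('hub',tri(T(419,423),S(220,156)),onplane(*T(419,423),64),onplane(*S(220,156),64))
print('grip top',tri(T(553,403),S(66,90)),onplane(*T(553,403),116))
E
```

```text
[607.  190.9  24. ] [658.1 -13.2  24. ] -14.05
[651.2 162.4  17. ] [707.3 -50.9  17. ] -14.75
[632.3 158.9  17. ] [686.6 -52.7  17. ] -14.39
[576.8 183.5  24. ] [630.7 -20.   24. ] -14.82
[693.  -51.7  17. ] [638.6 160.2  17. ] -14.39
[643.5 -10.5  24. ] [585.5 184.2  24. ] -16.57
[666.9  -7.1  24. ] [616.7 189.4  24. ] -14.34
(array([651.65442014, -29.31353567,  46.87290177]), np.float64(2.844465330427271)) (array([661.3095882 ,  91.18328379,  66.21491528]), np.float64(2.6587732802097483))
stop z56 [650.23529272 -29.92632277  56.        ] [657.52523775 -27.9471703   56.        ]
tab z62 [661.56486726  90.11336978  62.6       ] [659.26394329  93.34617063  62.6       ]
hub (array([523.78998598,  -3.50200536,  52.66267471]), np.float64(2.9763148159252037)) [523.84362097  -4.34110124  64.        ] [533.80488412  -2.62617974  64.        ]
grip top (array([532.23496211, -61.05073835, 108.95315785]), np.float64(1.3882461530543289)) [532.26109183 -60.78023426 116.        ]
```

```bash
cat >> h.py <<'E'
from plant import ctrl,sensors
def rot(phi,s):  # tool x = s*radial out at angle phi, z down
    x=s*np.array([np.cos(phi),np.sin(phi),0]);z=np.array([0,0,-1.]);return np.stack([x,np.cross(z,x),z],1)
E
python3 - <<'E'
from h import *
C=np.array([524,-4.]);R=58
for s in(1,-1):
    print(s)
    for phi in np.arange(-1.6,3.2,.4):
        q=ctrl.solve_ik([*(C+R*np.array([np.cos(phi),np.sin(phi)])),98],rot(phi,s))
        print(round(phi,2),None if q is None else np.round(q,2))
for n in("scene","top"):
    d=np.load(f"{n}0.npz")['d']
    for u,v in [(100,120),(500,380)]: print(n,bydepth(n,u,v,np.median(d[v-2:v+3,u-2:u+3])).round(1))
d=np.load("scene0.npz")['d']
for n,u,v in [("grip",233,180),("hub",283,202),("stop",272,294),("stop",275,297),("tab",381,282)]:
    print(n,bydepth("scene",u,v,np.median(d[v-1:v+2,u-1:u+2])).round(1))
print(sensors.read_state()['t'])
E
```

```text
1
-1.6 None
-1.2 [-0.26  0.33  1.74 -0.    1.07  2.51]
-0.8 [-0.23  0.37  1.69 -0.    1.08  2.14]
-0.4 [-0.2   0.39  1.66 -0.    1.09  1.78]
-0.0 [-0.16  0.4   1.65 -0.    1.09  1.42]
0.4 [-0.12  0.39  1.66 -0.    1.09  1.05]
0.8 [-0.09  0.37  1.7  -0.    1.08  0.68]
1.2 [-0.07  0.33  1.74 -0.    1.07  0.3 ]
1.6 [-0.06  0.29  1.8  -0.    1.05 -0.09]
2.0 [-0.08  0.25  1.85 -0.    1.04 -0.5 ]
2.4 [-0.11  0.21  1.9  -0.    1.03 -0.94]
2.8 [-0.15  0.19  1.93 -0.    1.02 -1.38]
3.2 [-0.2   0.18  1.94 -0.    1.02 -1.83]
-1
-1.6 [-0.28  0.29  1.8  -0.    1.05 -0.25]
-1.2 [-0.26  0.33  1.74 -0.    1.07 -0.63]
-0.8 [-0.23  0.37  1.69 -0.    1.08 -1.  ]
-0.4 [-0.2   0.39  1.66 -0.    1.09 -1.37]
-0.0 [-0.16  0.4   1.65 -0.    1.09 -1.73]
0.4 [-0.12  0.39  1.66 -0.    1.09 -2.09]
0.8 [-0.09  0.37  1.7  -0.    1.08 -2.46]
1.2 None
1.6 None
2.0 [-0.08  0.25  1.85 -0.    1.04  2.64]
2.4 [-0.11  0.21  1.9  -0.    1.03  2.21]
2.8 [-0.15  0.19  1.93 -0.    1.02  1.76]
3.2 [-0.2   0.18  1.94 -0.    1.02  1.31]
scene [ 276.2 -265.7   -2.3]
scene [763.4 213.8  -1.2]
top [ 8.369e+02  3.732e+02 -4.000e-01]
top [ 408.5 -253.9    1.7]
grip [535.5 -59.  112.1]
hub [530.8  -2.9  60.5]
stop [655.7 -27.2  53. ]
stop [660.2 -24.3  53.3]
tab [659.5  93.5  60.9]
0.1
```

```bash
cat >> h.py <<'E'
def wpose():
    s=sensors.read_state();T=np.eye(4);T[:3,:3]=s['eef_rot'];T[:3,3]=s['eef_pos']
    return T@optics.camera_params("wrist")['T_tool_cam'],s
def wray(W,u,v):
    c,r=unproj_w(u,v);return W[:3,3],W[:3,:3]@r
def unproj_w(u,v):return unproj("wrist",u,v)
def wplane(W,u,v,z):
    o,d=wray(W,u,v);return o+d*(z-o[2])/d[2]
def wdep(W,u,v,dep):
    o,d=wray(W,u,v);return o+d*dep
E
python3 - <<'E'
from h import *
ctrl.move_ptp([532,-60,250],rot(-1.1,1))
W,s=wpose();p,d=optics.grab_frame("wrist");np.savez("w0.npz",p=p,d=d,W=W)
cv2.imwrite("pics/w0.png",p[:,:,::-1]);print(s['t'],s['eef_pos'],s['force'])
E
```

```text
2.575 [532.06451763 -59.3679414  250.03072993] [ 0.59723321 -0.05451683 -0.19223883]
```

View pics/w0.png

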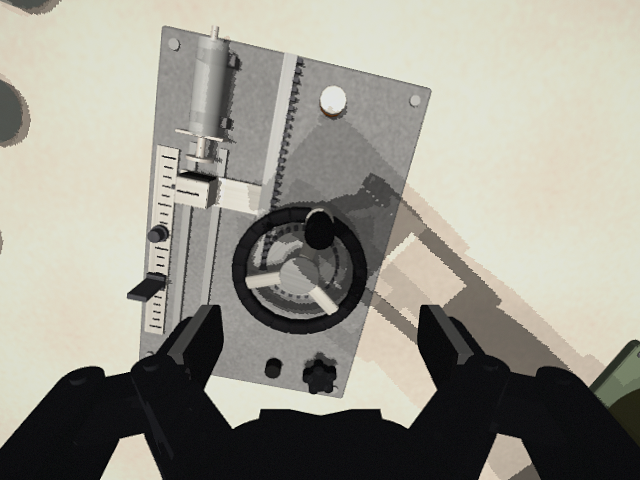

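```bash
python3 - <<'E'
from h import *
z=np.load("w0.npz");d=z['d'];W=z['W'];p=z['p']
v,u=np.mgrid[0:480,0:640]
P=lambda u,v:wdep(W,u,v,d[v,u])
pts=np.array([[*P(a,b),a,b] for b in range(190,350) for a in range(220,380) if d[b,a]>0])
g=pts[pts[:,2]>100];print(len(g),g[:,2].max(),np.median(g[:,2]))
t=g[g[:,2]>np.median(g[:,2])-4];print('griptop',t[:,:3].mean(0),t[:,:2].min(0),t[:,:2].max(0),t[:,3:].mean(0))
dark=np.array([p[int(r[4]),int(r[3])].max() for r in pts])
near=np.hypot(pts[:,0]-526,pts[:,1]+4)
rim=pts[(dark<60)&(near>45)&(near<75)&(pts[:,2]>52)&(pts[:,2]<75)]
A=np.c_[rim[:,:2],np.ones(len(rim))];s=np.linalg.lstsq(A,-(rim[:,:2]**2).sum(1),rcond=None)[0];print('rim',len(rim),-s[:2]/2,np.median(rim[:,2]),rim[:,:2].min(0),rim[:,:2].max(0))
print('hub',wplane(W,299,274,64),P(299,274))
img=cv2.resize(p[130:350,120:340],None,fx=2.7,fy=2.7,interpolation=2);cv2.imwrite("pics/w0c.png",img[:,:,::-1])
E
```

```text
Traceback (most recent call last):
  File "h.py", line 30, in wdep
    o,d=wray(W,u,v);return o+d*dep
        ~~~~^^^^^^^
  File "h.py", line 25, in wray
    c,r=unproj_w(u,v);return W[:3,3],W[:3,:3]@r
        ~~~~~~~~^^^^^
  File "h.py", line 26, in unproj_w
    def unproj_w(u,v):return unproj("wrist",u,v)
                             ~~~~~~^^^^^^^^^^^^^
  File "h.py", line 4, in unproj
    c=optics.camera_params(n);K=c['mtx'];k=c['k1']
ValueError: time passes only in moves, steps and waits
```

Too many calls to camera_params; cache it.

View pics/w0c.png

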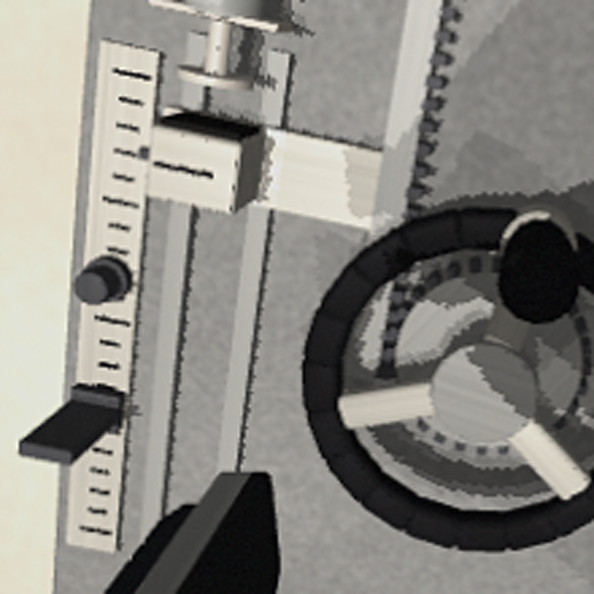

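```bash
cat >> a.py <<'E'
g=pts[(pts[:,2]>105)&(pts[:,2]<122)]
lab=g[np.hypot(g[:,0]-534,g[:,1]+60)<22]
print(len(lab),lab[:,2].max(),np.median(lab[:,2]),lab[:,:2].min(0),lab[:,:2].max(0),lab[:,:3].mean(0))
t=lab[lab[:,2]>110];print(t[:,:2].min(0),t[:,:2].max(0),t[:,:3].mean(0))
E
python3 a.py|tail -2
```

```text
715 115.51690005116447 112.91603280868986 [522.12135975 -73.65752451] [546.18473761 -49.07708393] [534.80151472 -62.87681823 111.85865808]
[523.50047468 -72.03176646] [544.85468256 -50.78538971] [534.38188325 -62.00391456 113.1114747 ]
```

```bash
cat >> h.py <<'E'
C=np.array([526.6,-5.]);RR=57.8;ZT=97
def pose(phi):
    return [*(C+RR*np.array([np.cos(phi),np.sin(phi)])),ZT],rot(phi+0.3,1)
def arc(a,b,step=0.2,vel=45):
    n=int(np.ceil(abs(b-a)/step));F=[]
    for f in np.linspace(a,b,n+1)[1:]:
        p,r=pose(f);ctrl.move_l(p,r,vel=vel);s=sensors.read_state();e=np.array([np.cos(f),np.sin(f)])
        fr=s['force'][:2]@e;ft=s['force'][:2]@[-e[1],e[0]]
        F.append((round(f,2),round(fr,1),round(ft,1),round(s['force'][2],1)))
        if np.linalg.norm(s['force'])>50: print("HIGH");break
    print(F,'t',round(s['t'],2),'w',s['grip_width']);return f
E
python3 - <<'E'
from h import *
p,r=pose(-1.434);print(p)
ctrl.move_l([p[0],p[1],170],r,vel=150)
print(ctrl.move_l(p,r,vel=70,threshold=15))
ctrl.gripper_to(29,20);s=sensors.read_state();print(s['t'],s['grip_width'],s['force'],s['eef_pos'])
arc(-1.434,-0.834)
W,s=wpose();p,d=optics.grab_frame("wrist");cv2.imwrite("pics/w1.png",p[:,:,::-1])
p,d=optics.grab_frame("scene");cv2.imwrite("pics/s1.png",np.clip(p[150:400,150:450,::-1]*1.6,0,255))
E
```

```text
[np.float64(534.4821903647754), np.float64(-62.26003034450333), 97]
False
5.0833 28.974711297736672 [-0.3471876   0.41734175 -0.73386787] [534.47839074 -62.26740266  97.01916495]
[(np.float64(-1.23), np.float64(0.2), np.float64(-2.3), np.float64(0.6)), (np.float64(-1.03), np.float64(1.3), np.float64(-3.0), np.float64(-1.4)), (np.float64(-0.83), np.float64(0.3), np.float64(-3.4), np.float64(-1.7))] t 6.31 w 29.060443641977614[ WARN:0@9.654] global loadsave.cpp:1063 imwrite_ Unsupported depth image for selected encoder is fallbacked to CV_8U.
```

View pics/w1.png

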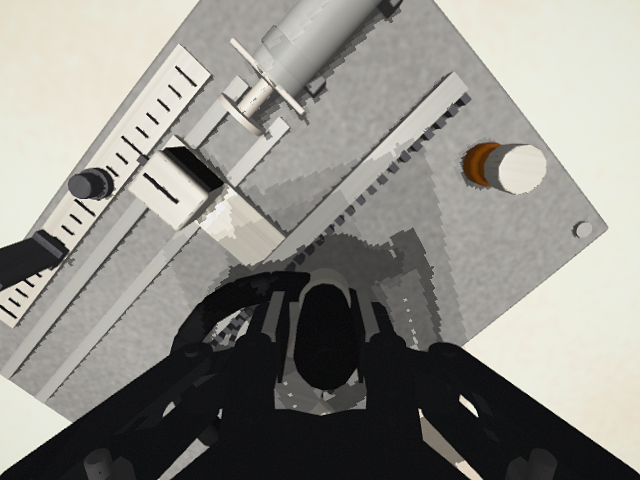

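View pics/s1.png

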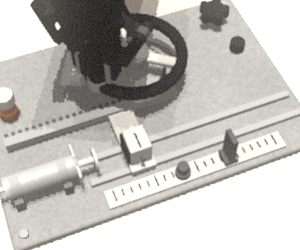

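```bash
cat > m.py <<'E'
from h import *
import sys
def snap(tag):
    for n in("top","scene"):
        p,d=optics.grab_frame(n);np.savez(f"{n}_{tag}.npz",p=p,d=d)
        x0,y0=(200,150) if n=="top" else (200,200)
        c=np.clip(cv2.resize(p[y0:y0+150,x0:x0+260].astype(float),None,fx=3,fy=3,interpolation=2)*1.6,0,255).astype(np.uint8)
        cv2.imwrite(f"pics/{n}_{tag}.png",c[:,:,::-1])
    W,s=wpose();p,d=optics.grab_frame("wrist");np.savez(f"w_{tag}.npz",p=p,d=d,W=W);cv2.imwrite(f"pics/w_{tag}.png",p[:,:,::-1])
E
python3 - <<'E'
from m import *
arc(-0.834,1.966)
snap("a")
E
```

```text
[(np.float64(-0.63), np.float64(0.3), np.float64(-2.2), np.float64(-2.2)), (np.float64(-0.43), np.float64(0.4), np.float64(-2.8), np.float64(-2.4)), (np.float64(-0.23), np.float64(0.3), np.float64(-2.2), np.float64(-1.7)), (np.float64(-0.03), np.float64(0.9), np.float64(-3.0), np.float64(-2.2)), (np.float64(0.17), np.float64(-0.1), np.float64(-2.5), np.float64(-2.0)), (np.float64(0.37), np.float64(0.2), np.float64(-2.2), np.float64(-2.3)), (np.float64(0.57), np.float64(1.8), np.float64(-2.2), np.float64(-1.4)), (np.float64(0.77), np.float64(0.8), np.float64(-1.8), np.float64(-0.7)), (np.float64(0.97), np.float64(0.7), np.float64(-2.3), np.float64(-0.7)), (np.float64(1.17), np.float64(0.4), np.float64(-2.6), np.float64(0.6)), (np.float64(1.37), np.float64(1.8), np.float64(-2.2), np.float64(1.3)), (np.float64(1.57), np.float64(0.6), np.float64(-3.1), np.float64(1.7)), (np.float64(1.77), np.float64(1.1), np.float64(-2.2), np.float64(1.8)), (np.float64(1.97), np.float64(0.4), np.float64(-2.5), np.float64(1.9))] t 12.12 w 28.754641176022254
```

View pics/scene_a.png

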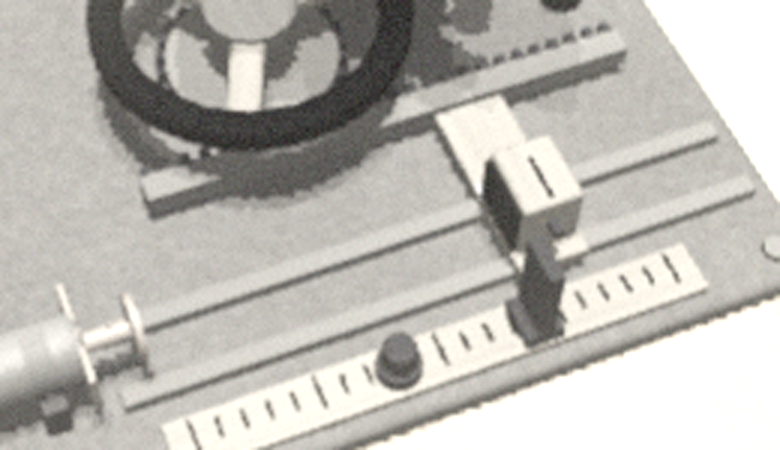

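View pics/top_a.png

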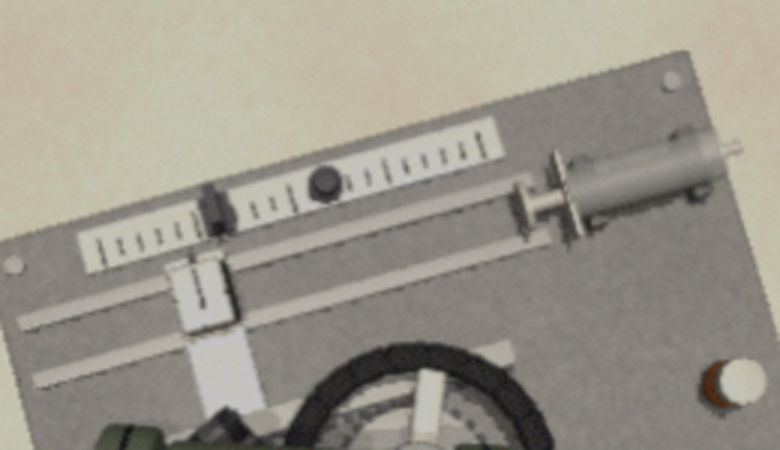

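View pics/w_a.png

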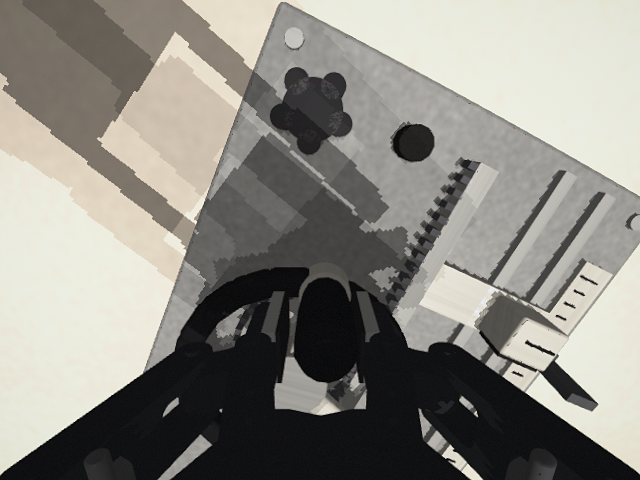

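```bash
python3 - <<'E'
from h import *
a=np.load("scene_a.npz")['p'][240:320,340:420]; b=np.load("top_a.npz")['p'][200:280,240:320]
f=lambda x:np.clip(cv2.resize(x.astype(float),(400,400),interpolation=0)*1.7,0,255).astype(np.uint8)
cv2.imwrite("pics/z_a.png",np.hstack([f(a),f(b)])[:,:,::-1])
print(ray("top",300,240)[0],ray("scene",300,240)[0])
E
```

```text
[540.8894305   39.84573893 847.86593346] [990.28924481 -30.38747912 594.86081667]
```

View pics/z_a.png

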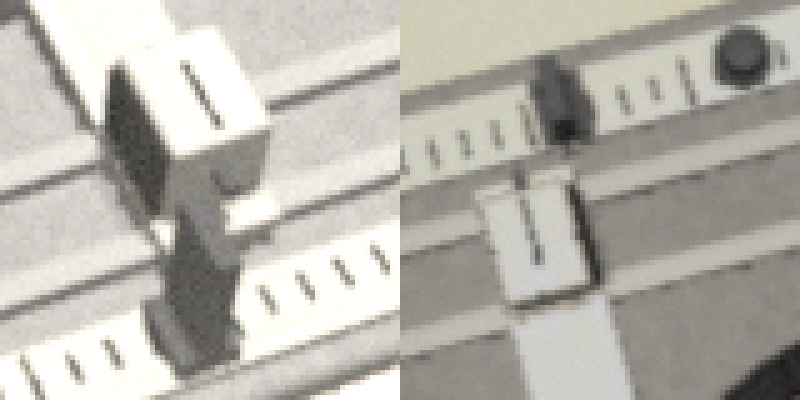

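```bash
python3 - <<'E'
from h import *
d=np.array([-.2487,.9686])
def al(*a):
    p=onplane(*a);print(p.round(1),(p[:2]@d).round(1));return p[:2]@d
print('top');s=al("top",266.4,246.4,55);t=al("top",270.6,218.6,62);print(s-t)
t=al("top",271.3,216,62)
# pointer tip height? z~30
al("top",264,236,32)
print('scene');s=al("scene",380.4,259,54);t=al("scene",381,281,61);print(s-t);al("scene",385,276,32)
# depth of tab pixels in top
for n,z,box in(("top","top_a.npz",(262,208,282,234)),):
    D=np.load(z)['d'];P=np.load(z)['p']
    pts=np.array([[*bydepth(n,u,v,D[v,u]),u,v] for v in range(box[1],box[3]) for u in range(box[0],box[2]) if D[v,u]>0])
    q=pts[pts[:,2]>48];print(len(q),q.mean(0).round(1),(q[:,:2]@d).min(),(q[:,:2]@d).max(),np.median(q[:,2]))
E
```

```text
top
[618.6  98.4  55. ] -58.6
[657.9  91.3  62. ] -75.2
16.654245101207756
[661.7  90.2  62. ] -77.2
[636.4 103.4  32. ] -58.1
scene
[624.3 100.6  54. ] -57.8
[658.3  93.7  61. ] -72.9
15.094089768935625
[633.9 106.5  32. ] -54.5
68 [659.8  91.2  61.9 270.7 217.3] -78.73472267533917 -72.68195277084314 62.83954815395248
```

```bash
cat > z.py <<'E'
from m import *
def zoom(tag):
    snap(tag)
    a=np.load(f"scene_{tag}.npz")['p'][235:315,335:415]; b=np.load(f"top_{tag}.npz")['p'][195:275,240:320]
    f=lambda x:np.clip(cv2.resize(x.astype(float),(400,400),interpolation=0)*1.7,0,255).astype(np.uint8)
    cv2.imwrite(f"pics/z_{tag}.png",np.hstack([f(a),f(b)])[:,:,::-1])
    # depth-based stop position, top cam: points at z 49..60 (block top) near the rails
    d=np.array([-.2487,.9686]);e=np.array([.9686,.2487])
    for n,lo in(("top",0),("scene",-2)):
        D=np.load(f"{n}_{tag}.npz")['d'];R=range(200,300) if n=="top" else range(230,300);U=range(220,340) if n=="top" else range(300,430)
        pts=np.array([bydepth(n,u,v,D[v,u]) for v in R for u in U if D[v,u]>0])
        al=pts[:,:2]@d;ac=pts[:,:2]@e
        s=(pts[:,2]>50+lo)&(pts[:,2]<60+lo)&(ac>610)&(ac<646);t=(pts[:,2]>55+lo)&(ac>648)&(ac<680)
        print(n,'stop',s.sum(),np.percentile(al[s],[3,50,97]).round(1),'tab',t.sum(),np.percentile(al[t],[3,50,97]).round(1) if t.any() else None)
E
python3 - <<'E'
from z import *
arc(1.966,2.316)
zoom("b")
E
```

```text
[(np.float64(2.14), np.float64(1.1), np.float64(-1.9), np.float64(0.8)), (np.float64(2.32), np.float64(-0.4), np.float64(-2.0), np.float64(1.0))] t 13.03 w 28.612168408009843
top stop 366 [-59.1 -45.6 -32.3] tab 64 [-78.6 -75.7 -72.8]
scene stop 579 [-59.1 -46.2 -32.7] tab 138 [-78.5 -76.1 -72.4]
```

View pics/z_b.png

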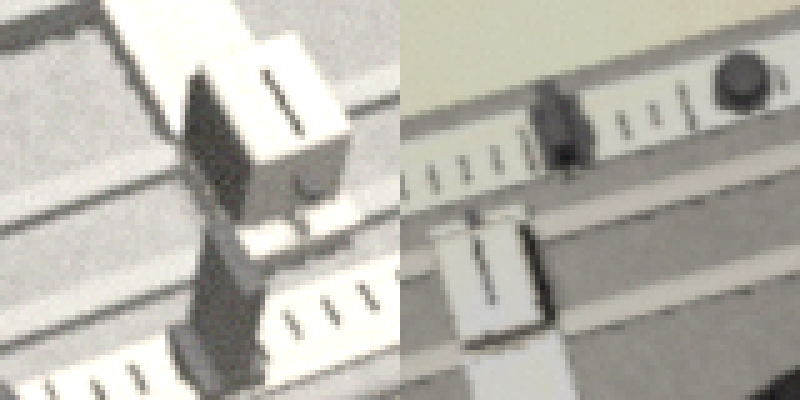

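```bash
python3 - <<'E'
from z import *
ctrl.hold(0.2)
arc(2.316,1.1)
zoom("c")
E
```

```text
[(np.float64(2.14), np.float64(-0.3), np.float64(-0.1), np.float64(-0.5)), (np.float64(1.97), np.float64(-0.6), np.float64(0.3), np.float64(-0.9)), (np.float64(1.79), np.float64(0.1), np.float64(1.0), np.float64(0.2)), (np.float64(1.62), np.float64(-1.8), np.float64(3.7), np.float64(1.4)), (np.float64(1.45), np.float64(-1.1), np.float64(2.3), np.float64(-0.7)), (np.float64(1.27), np.float64(-0.6), np.float64(1.3), np.float64(-1.4)), (np.float64(1.1), np.float64(-0.3), np.float64(2.1), np.float64(-1.8))] t 16.0 w 29.0924053639854
top stop 81 [-86.2 -77.7 -61.9] tab 64 [-78.6 -75.7 -72.9]
scene stop 596 [-85.8 -73.2 -59.5] tab 138 [-78.7 -76.3 -72.5]
```

View pics/z_c.png

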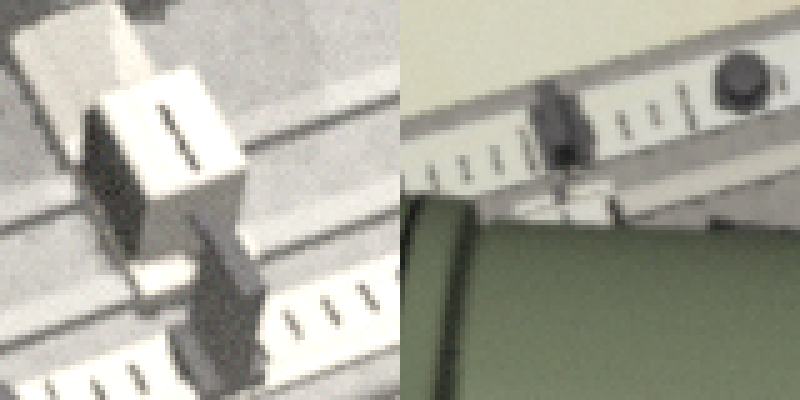

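```bash
python3 - <<'E'
from z import *
arc(1.1,1.03,vel=30)
ctrl.hold(0.2)
ctrl.gripper_to(50)
s=sensors.read_state();p=s['eef_pos'];print(s['force'],s['grip_width'])
ctrl.move_l([p[0],p[1],220],vel=100)
ctrl.move_l([450,-120,300],vel=200)
zoom("d");print(sensors.read_state()['t'])
E
```

```text
[(np.float64(1.03), np.float64(-1.0), np.float64(2.6), np.float64(-1.1))] t 16.43 w 29.155748202584405
[ 0.0973645  -1.45224497 -0.05956742] 49.74788155253603
top stop 362 [-88.6 -75.2 -62. ] tab 64 [-78.6 -75.7 -72.8]
scene stop 599 [-88.7 -76.  -62.3] tab 141 [-78.8 -76.3 -72.3]
19.7083
```

View pics/z_d.png

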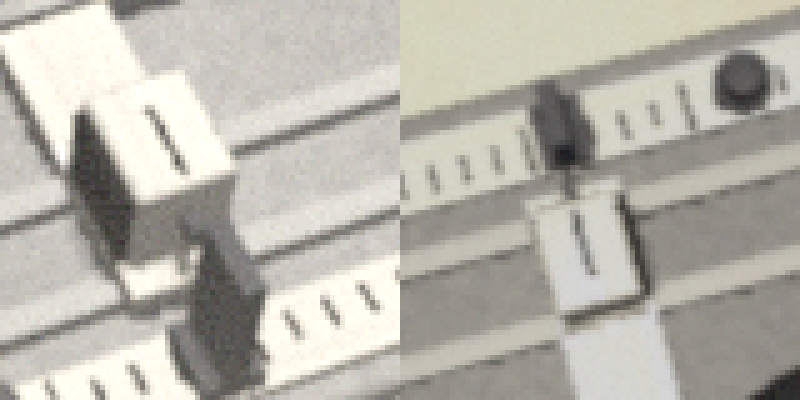

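View pics/w_d.png

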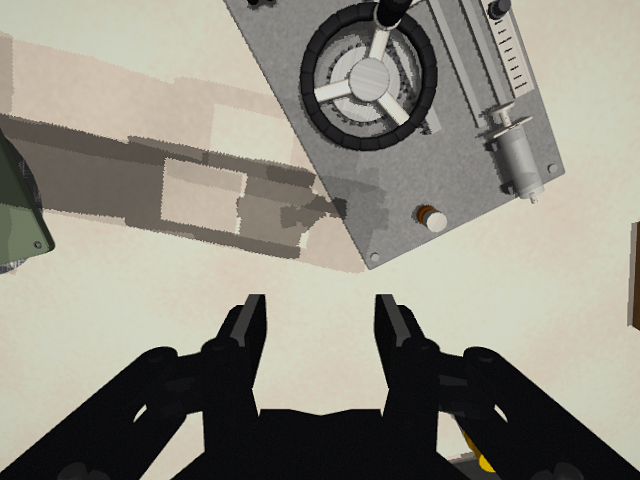

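```bash
python3 -c "
from plant import ctrl;ctrl.finish_job()"
```

```text
the job is handed in; nothing more can be done
```

The stop is set level with the tall tab and the job is handed in, at about 20 s of the 43 s allowed; no verdict was reported.

- **Winding:** I turned the crank grip with the gripper closed loosely around it. I wound the stop out until its pointer was about 30 mm past the tall tab, then wound it back towards the syringe and stopped in that direction. I opened the fingers and lifted away, and the arm touched nothing afterwards. Horizontal forces at the tool stayed around 1–4 N while winding.
- **Final check with the arm clear:** the top camera put the stop 0.5 mm past the tab and the scene camera 0.3 mm past it. Both are well inside the 10 mm allowed.
- **Disagreements:** hand-picked points in the scene and top pictures differed by up to about 10 mm early on. The later depth readings from the two cameras agreed to within about 1 mm, except the top view just before the last turn. There the arm hid most of the stop, so I used the scene view alone for that step.
- **Not measured:** the wheel's free play was not read directly. I take it to be near zero because the stop moved about 3 mm in the last turn towards the syringe, with nothing turned back after it.

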